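Butt the long dowel against its end stop

TASK

Two V-groove drilling cradles on the joiner's bench each hold a wooden dowel. Slide the longer dowel along its groove, without lifting it out, until its end touches the end stop of that cradle, then leave it lying there ready for drilling. Leave the short dowel where it is.

Things in the scene. Friction and masses are not known exactly. Their poses are not given: they have to be found in the camera images.
- long_dowel: The longer round pale wooden dowel, 150 mm long, 30 mm diameter, about 75 g, lying loose in one cradle's V-groove. Origin at its middle, on its axis; x runs along its axis, at the start towards the end stop; y and z turn as it rolls. Seated, its axis is 41 mm above the bench, its top 56 mm. At the start its end is 50 to 95 mm short of the stop. It slides easily (about 1 N).
- end_stop: Plain aluminium block fixed across the end of the long dowel's cradle, 20 mm thick, 60 mm wide, top 64 mm above the bench. Origin on the face that the dowel must touch, on the groove's centre line, at a seated dowel's axis height (41 mm above the bench); x points level along the groove into the block (the push direction), z up.
- cradle_a: The long dowel's cradle of dark wood on a plywood base, fixed to the bench, 300 mm long, 70 mm wide. Origin at the centre of its underside; x along the groove towards the stop, whose face is at x = +130 mm. The straight 90-degree V-groove runs from there to the open end at x = -150 mm. Groove rims 36 mm above the bench, 31 mm apart; groove bottom 20 mm above the bench; base board 12 mm thick.
- short_dowel: A shorter dowel of the same pale wood, 80 mm long, 30 mm diameter, lying in a second, similar cradle beside the first that has its own stop; not to be moved. Origin at its middle, on its axis; x along its axis.

How it is judged:
By the outcome, as a careful person would: the job done as asked, in the order asked, and still so for the second after the job is handed in, with the robot touching nothing.
It also fails if it takes over 32 s, if anything falls off the work surface, if the arm or the gripper's body presses on something with over 40 N, if the wrist force passes 120 N, or if a joint passes its speed limit or range.

ROBOT

A 7-joint arm with a two-finger parallel gripper is mounted at the origin on the work surface. World frame = base frame: x ahead of the robot, y to its left, z up, the work surface at z = 0. Lengths are in m, angles in rad, forces in N, time in s.
With the tool pointing down it reaches from about 0.4 to 0.85 m from the base axis. Payload 4.5 kg.
Tool frame: the origin (TCP) lies at the very end of the fingers, on their centre line; the grasp point (between the pads) lies bot.grip_depth behind it (bot.grip_depth is the distance from the TCP to the grasp point, in m); z points along the fingers, y is the line along which they close (so a half turn about z gives the same grasp; the last joint's range is limited). The gripper opens to 88 mm and grips with 3 to 60 N. Pads are 18 mm wide; open, the fingers measure 123 mm over their backs; the gripper's body (75 mm by 187 mm) begins 45 mm behind the grasp point.
Start: joints at [-1.251, 0.689, -0.195, 1.565, 0.157, 0.902, -0.215], TCP at [0.176, 0.6, 0.239] pointing down, gripper open.
Joint ranges: [-3.01, 3.01], [-0.46, 2.08], [-1.47, 1.51], [0.13, 2.56], [-1, 4.14], [0.04, 2.09], [-2.66, 2.66]. Speed limits (rad/s): [2.57, 2.57, 3.14, 3.14, 3.14, 3.14, 3.14].

INTERFACE

Orientations are given as a 3x3 rotation matrix whose columns are the frame's x, y, z axes.
In Python, from cell import bot, viewer gives the robot as it stands.
- The arm moves only by the tool move_arm, never from a script. Its arguments are lists of equal length, an entry for each row: "linear": the shift along the world's x, y, z in m, a list of three; "delta_rot": the turn, a rotation vector about the world's x, y, z in degrees, a list of three; "claw": the finger opening in m, from 0 to 0.0881. A call has exactly 5 rows; each row shifts and turns the commanded pose from where the row before left it; what a row does not reach is not made up. A row lasts 1/10 s, in which the tool goes at most 50 mm and 8.59 degrees, less where a joint would pass 70% of its speed; a pose out of reach is approached as far as the arm can. A call with a gripper value outside its range is refused whole. The fingers move at their own pace and stop on an object; "force" is the grip in N (left out, the last holds). Time passes only in rows, so rows that do not move let the fingers close, or fill a call up. It gives the time, the measured TCP pose, the force, the opening and the grip force at its end, in the units of the state.
- bot.state(): the state, without advancing time (a new reading comes with each control period).
- viewer.read_camera(name): name is "scene" or "top" or "wrist"; returns a dict with "frame" (420x560x3 uint8, red, green, blue), "z_map" (420x560 float32, m along the optical axis (not along the pixel's ray), 0 where there is no reading), "camera_matrix" (3x3 intrinsics, pixels), "k1" (the pictures are not rectified: a ray, as slopes to the right and down, at radius r is drawn at 1 + k1 r^2 times it, then the intrinsics apply), "rvec" (rotation vector, rad) and "tvec" (3), from world to camera coordinates, as OpenCV has them; the wrist camera has in their place "tool_from_camera" (4x4, takes a point from camera to tool coordinates, whose origin is the TCP and whose axes are the flange's). Camera axes: x right, y down, z forward; pixel columns grow to the right and rows downward; lengths in m; the calibration is good to about 2 mm. A picture is of the moment at which its call begins: read the wrist's pose just before it.
- bot.finish_job(): hands the job in; it is judged then, once.
The state is a dict: "time_s": time; "joint_pos": joint angles; "qvel": joint speeds; "joint_torque": joint torques, N m; "tcp_pos": TCP position; "orientation": TCP orientation; "contact_force": force on the tool from outside, world axes, zero at the start; "torque": the same for the moment, N m; "opening": opening from 0.0 (shut) to 1.0 (fully open); "grasp_force": force on a finger pad.
Only numpy, scipy, OpenCV 4.12 (cv2) and the standard library are available. Lean on these libraries where they do the work, as an engineer would, in place of code of your own. Each camera call takes 0.05 s, during which the arm holds its last target. There are 200 camera calls.

## Working session

There is one attempt and no reset: what is moved stays moved. The work goes in short steps, Python scripts to look and compute and a tool call to move; the robot and the scene stay as the last step left them, time stands still between calls to the robot, and variables do not carry over. Pictures are saved under pics/ and viewed, at most 10 in all, crops included, and the job is handed in when it is done.

Besides the shell and the picture viewer there is one more tool, called after "Emit:" by a JSON object that holds its "method" and its "body", one argument or row to a line. move_arm: Moves the arm, as the interface text tells. Its arguments: {"type":"object","properties":{"linear":{"type":"array"},"delta_rot":{"type":"array"},"claw":{"type":"array"},"force":{"type":"number"}},"required":["linear","delta_rot","claw"]}

```bash
mkdir -p pics; cat > h.py <<'E'
import numpy as np,cv2
from cell import bot,viewer
def pts(c):
    K=c["camera_matrix"];h,w=c["z_map"].shape
    u,v=np.meshgrid(np.arange(w),np.arange(h))
    d=np.stack([(u-K[0,2])/K[0,0],(v-K[1,2])/K[1,1]],-1)
    s=d.copy()
    for _ in range(8): s=d/(1+c["k1"]*(s**2).sum(-1,keepdims=True))
    z=c["z_map"][...,None]
    p=np.concatenate([s*z,z],-1)
    R=cv2.Rodrigues(np.array(c["rvec"],float))[0]
    return (p-np.array(c["tvec"]).reshape(3))@R
E
python3 - <<'E'
from h import *
for n in("top","scene"):
    c=viewer.read_camera(n); cv2.imwrite(f"pics/{n}.png",c["frame"][...,::-1]); np.save(n+".npy",pts(c)); np.save(n+"_rgb.npy",c["frame"])
    print(n,(c["z_map"]>0).mean())
print(bot.state(),bot.grip_depth)
E
```

```text
top 0.9961649659863946
scene 0.9960714285714286
{'time_s': 0.1, 'joint_pos': array([-1.25119062,  0.68989949, -0.19455621,  1.56619554,  0.15732009,
        0.90245936, -0.2151422 ]), 'qvel': array([ 1.05675679e-03, -7.55304529e-04, -2.29991163e-04, -1.78747678e-03,
        4.43514794e-05, -1.59442277e-04,  2.30380045e-04]), 'joint_torque': array([-2.40911657e-03, -5.28495526e+01, -1.27140865e+00, -1.53834969e+01,
       -5.25740383e-02,  1.91638661e-03,  3.62641356e-05]), 'tcp_pos': array([0.17608038, 0.59912911, 0.23800338]), 'orientation': array([[-9.59454273e-01,  2.81864116e-01, -3.45128041e-04],
       [ 2.81864309e-01,  9.59453060e-01, -1.52862236e-03],
       [-9.97296341e-05, -1.56392253e-03, -9.99998772e-01]]), 'contact_force': array([ 0.37495439, -0.28864954, -0.84889722]), 'torque': array([ 0.03474755,  0.02829568, -0.03331696]), 'grasp_force': 0.0, 'opening': 0.9997805401707889} 0.0187
```

View pics/top.png

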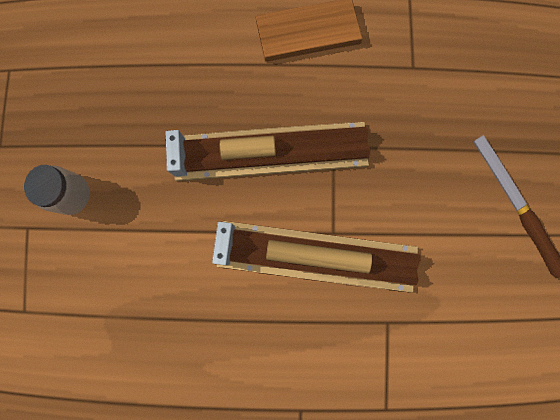

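View pics/scene.png

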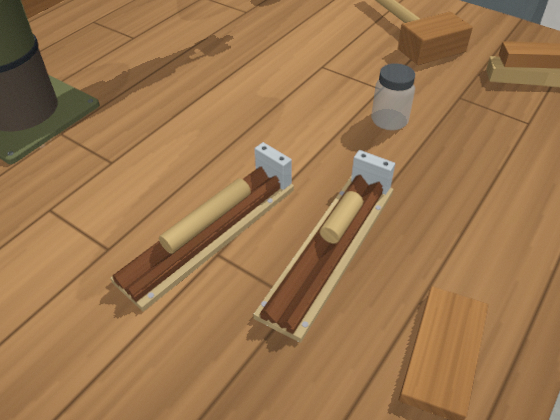

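The top view shows the long dowel in the lower cradle, from about (267,250) to (371,264), with its stop at (223,244). The short dowel is in the upper cradle at (247,147). The scene view agrees.

```bash
python3 - <<'E'
from h import *
P=np.load("top.npy");f=np.load("top_rgb.npy");hsv=cv2.cvtColor(f,cv2.COLOR_RGB2HSV)
def box(m):
    p=P[m]; q=p[:,:2].mean(0); w,V=np.linalg.eigh(np.cov((p[:,:2]-q).T)); a=V[:,1]
    t=(p[:,:2]-q)@a; n=(p[:,:2]-q)@V[:,0]
    print(m.sum(),"z",np.percentile(p[:,2],[2,50,98]).round(4),"axis",a.round(4),"ends",(q+a*t.min()).round(4),(q+a*t.max()).round(4),"L",np.ptp(t).round(4),"W",np.ptp(n).round(4)); return q,a
R=np.zeros(f.shape[:2],bool)
def roi(r0,r1,c0,c1): m=R.copy(); m[r0:r1,c0:c1]=1; return m
z=P[...,2]
dow=(z>.042)&(hsv[...,1]>60)
for r in[(236,276,255,385),(130,165,210,290)]: box(roi(*r)&dow)
st=(z>.055)&(hsv[...,1]<60)
for r in[(215,272,205,245),(125,180,160,192)]: box(roi(*r)&st)
m=roi(215,295,205,425)&(z>.028)&(z<.042); box(m)
E
```

```text
2161 z [0.0446 0.0537 0.0579] axis [0.119  0.9929] ends [ 0.4712 -0.0955] [0.4892 0.0543] L 0.1509 W 0.0296
1057 z [0.0441 0.054  0.0582] axis [0.0731 0.9973] ends [0.6318 0.0149] [0.64   0.1264] L 0.1118 W 0.1837
628 z [0.0589 0.0637 0.0665] axis [-0.9941  0.1086] ends [0.5269 0.1129] [0.4672 0.1194] L 0.0601 W 0.1032
586 z [0.0573 0.0639 0.0667] axis [-0.8768 -0.4808] ends [0.6567 0.2064] [0.439 0.087] L 0.2483 W 0.0901
2697 z [0.0282 0.0321 0.0369] axis [0.118 0.993] ends [ 0.4623 -0.1702] [0.4953 0.1074] L 0.2796 W 0.0529
```

Emit:
{"method": "move_arm", "body": {
  "linear": [
    [0.035,-0.025,0],
    [0.035,-0.025,0],
    [0.035,-0.025,0],
    [0.035,-0.025,0],
    [0.035,-0.025,0]
  ],
  "delta_rot": [
    [0,0,1.9],
    [0,0,1.9],
    [0,0,1.9],
    [0,0,1.9],
    [0,0,1.9]
  ],
  "claw": [0,0,0,0,0]
}}

```text
time_s: 0.6
tcp_pos: [0.3523, 0.4733, 0.2384]
orientation: [[-0.993, 0.118, -0.0], [0.118, 0.993, -0.001], [0.0, -0.001, -1.0]]
contact_force: [0.7, 0.0, 0.3]
opening: 0.57
grasp_force: 0.0
```

Emit:
{"method": "move_arm", "body": {
  "linear": [
    [0.025,-0.04,0],
    [0.025,-0.04,0],
    [0.025,-0.04,0],
    [0.025,-0.04,0],
    [0.015,-0.045,0]
  ],
  "delta_rot": [
    [0,0,0],
    [0,0,0],
    [0,0,0],
    [0,0,0],
    [0,0,0]
  ],
  "claw": [0,0,0,0,0]
}}

```text
time_s: 1.1
tcp_pos: [0.4678, 0.2681, 0.2385]
orientation: [[-0.993, 0.12, 0.001], [0.12, 0.993, 0.001], [-0.001, 0.001, -1.0]]
contact_force: [1.0, -0.4, 0.4]
opening: 0.114
grasp_force: 0.0
```

Emit:
{"method": "move_arm", "body": {
  "linear": [
    [0,-0.045,0],
    [0,-0.045,0],
    [0,-0.045,0],
    [0,-0.045,0],
    [0,-0.045,0]
  ],
  "delta_rot": [
    [0,0,0],
    [0,0,0],
    [0,0,0],
    [0,0,0],
    [0,0,0]
  ],
  "claw": [0,0,0,0,0]
}}

```text
time_s: 1.6
tcp_pos: [0.4657, 0.0429, 0.2386]
orientation: [[-0.993, 0.119, -0.0], [0.119, 0.993, -0.0], [0.0, -0.0, -1.0]]
contact_force: [-0.7, -0.8, -0.9]
opening: 0.005
grasp_force: 0.0
```

Target above the groove behind the dowel is (0.4655, -0.143).

Emit:
{"method": "move_arm", "body": {
  "linear": [
    [0,-0.045,0],
    [0,-0.045,0],
    [0,-0.045,-0.01],
    [0,-0.04,-0.02],
    [0,-0.011,-0.03]
  ],
  "delta_rot": [
    [0,0,0],
    [0,0,0],
    [0,0,0],
    [0,0,0],
    [0,0,0]
  ],
  "claw": [0,0,0,0,0]
}}

```text
time_s: 2.1
tcp_pos: [0.4662, -0.1473, 0.1787]
orientation: [[-0.992, 0.128, 0.002], [0.128, 0.992, -0.003], [-0.003, -0.003, -1.0]]
contact_force: [0.3, 0.2, -0.0]
opening: 0.004
grasp_force: 0.0
```

Emit:
{"method": "move_arm", "body": {
  "linear": [
    [0,0,-0.03],
    [0,0,-0.03],
    [0,0,-0.02],
    [0,0,0],
    [0,0,0]
  ],
  "delta_rot": [
    [0,0,0],
    [0,0,0],
    [0,0,0],
    [0,0,0],
    [0,0,0]
  ],
  "claw": [0,0,0,0,0]
}}

```text
time_s: 2.6
tcp_pos: [0.4661, -0.1412, 0.0988]
orientation: [[-0.993, 0.119, -0.001], [0.119, 0.993, 0.0], [0.001, 0.0, -1.0]]
contact_force: [0.7, -0.4, 0.2]
opening: 0.005
grasp_force: 0.0
```

```bash
python3 - <<'E'
from h import *
print(bot.state()["tcp_pos"])
a=viewer.read_camera("wrist")["frame"];b=viewer.read_camera("top")["frame"][180:320,180:460]
b=cv2.resize(b,(560,280))
cv2.imwrite("pics/w1.png",a[...,::-1]);cv2.imwrite("pics/t1.png",b[...,::-1])
E
```

```text
[ 0.46613959 -0.14120067  0.09882366]
```

View pics/w1.png

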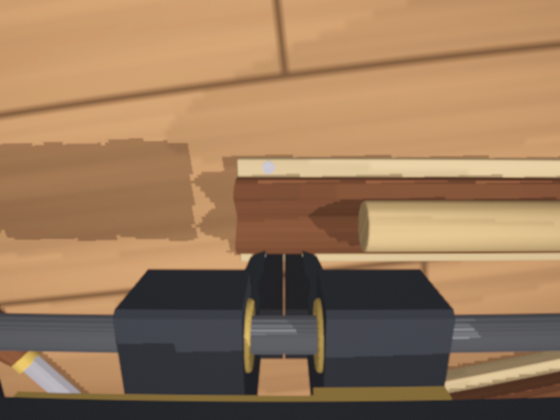

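View pics/t1.png

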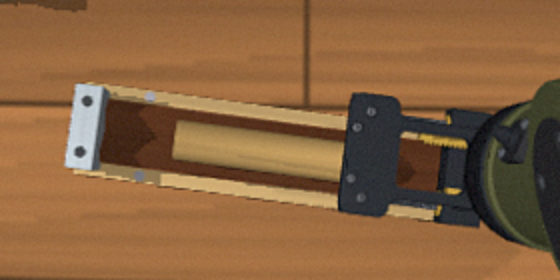

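The wrist view shows the dowel's near end at (362,226) and the fingertips at (285,255), over the groove behind it. The top crop shows the gap to the stop still open. I'll check the lateral alignment using the wrist depth.

```bash
python3 - <<'E'
from h import *
s=bot.state();c=viewer.read_camera("wrist")
T=np.eye(4);T[:3,:3]=s["orientation"];T[:3,3]=s["tcp_pos"];M=np.linalg.inv(T@np.array(c["tool_from_camera"]))
c["rvec"]=cv2.Rodrigues(M[:3,:3])[0];c["tvec"]=M[:3,3]
P=pts(c);a=np.array([.119,.993]);n=np.array([.993,-.119])
m=np.zeros(P.shape[:2],bool);m[195:255,355:550]=1;m&=(P[...,2]>.044)&(P[...,2]<.062)
p=P[m];e=p[:,:2]-s["tcp_pos"][:2]
al=e@a;la=e@n;top=p[:,2]>np.percentile(p[:,2],80)
print(m.sum(),p[:,2].max(),"end ahead",np.percentile(al,1),"lat range",la.min(),la.max(),"top lat",np.median(la[top]),np.polyfit(al[top],la[top],1))
E
```

```text
8815 0.05885847938468009 end ahead 0.046955344745173856 lat range -0.019269430468123332 0.00922541714853957 top lat -0.005015746200908015 [ 0.00362329 -0.00531534]
```

```bash
python3 - <<'E'
from h import *
tc=bot.state()["tcp_pos"][:2]
a=np.array([.119,.993]);n=np.array([.993,-.119])
for k in("top","scene"):
    P=np.load(k+".npy");e=P[...,:2]-tc;al=e@a;la=e@n;z=P[...,2]
    m=(al>.05)&(al<.19)&(abs(la)<.03)&(z>.042)
    # circle fit of cross-section (radius 15)
    A=np.c_[la[m],z[m],np.ones(m.sum())];x=np.linalg.lstsq(A,la[m]**2+z[m]**2,rcond=None)[0]
    d=(al>-.03)&(al<.3)&(abs(la)<.05)&(z>.05)
    st=d&(z>.06)&(al>.2)
    print(k,m.sum(),"centre",x[:2]/2,"r",np.sqrt(x[2]+(x[0]**2+x[1]**2)/4),"top lat",np.median(la[m][z[m]>np.percentile(z[m],85)]),"zmax",np.percentile(z[m],98),"lat",np.percentile(la[m],[1,99]),"stop al",np.percentile(al[st],[2,98]),"lat",np.percentile(la[st],[2,98]))
E
```

```text
top 2892 centre [-0.00626366  0.41178935] r 0.35909732096294805 top lat nan zmax 0.7708202941410274 lat [-0.0151277   0.01331938] stop al [0.250255   0.26979908] lat [-0.02959647  0.02791623]
scene 1730 centre [-0.00204465  0.04315249] r 0.013167167762496733 top lat -0.001932707442918622 zmax 0.05718504835934755 lat [-0.01399343  0.01271423] stop al [0.24914137 0.26927304] lat [-0.03048204  0.02786743]
  return _methods._mean(a, axis=axis, dtype=dtype,
  ret = ret.dtype.type(ret / rcount)
```

Emit:
{"method": "move_arm", "body": {
  "linear": [
    [-0.0025,0,-0.02],
    [0,0,-0.02],
    [0,0,-0.01],
    [0,0,-0.009],
    [0,0,0]
  ],
  "delta_rot": [
    [0,0,0],
    [0,0,0],
    [0,0,0],
    [0,0,0],
    [0,0,0]
  ],
  "claw": [0,0,0,0,0]
}}

```text
time_s: 3.25
tcp_pos: [0.4636, -0.1412, 0.0394]
orientation: [[-0.993, 0.12, -0.001], [0.12, 0.993, 0.0], [0.001, 0.0, -1.0]]
contact_force: [0.1, 0.6, -0.4]
opening: 0.01
grasp_force: 0.0
```

Emit:
{"method": "move_arm", "body": {
  "linear": [
    [0.001,0.007,0],
    [0.001,0.007,0],
    [0.0005,0.005,0],
    [0.0005,0.004,0],
    [0.0005,0.004,0]
  ],
  "delta_rot": [
    [0,0,0],
    [0,0,0],
    [0,0,0],
    [0,0,0],
    [0,0,0]
  ],
  "claw": [0,0,0,0,0]
}}

```text
time_s: 3.75
tcp_pos: [0.4674, -0.1138, 0.04]
orientation: [[-0.993, 0.119, 0.0], [0.119, 0.993, 0.0], [-0.0, 0.0, -1.0]]
contact_force: [-0.5, -0.4, 0.1]
opening: 0.005
grasp_force: 0.0
```

Emit:
{"method": "move_arm", "body": {
  "linear": [
    [0.0005,0.004,0],
    [0.0005,0.004,0],
    [0.0005,0.004,0],
    [0.0005,0.004,0],
    [0.0005,0.004,0]
  ],
  "delta_rot": [
    [0,0,0],
    [0,0,0],
    [0,0,0],
    [0,0,0],
    [0,0,0]
  ],
  "claw": [0,0,0,0,0]
}}

```text
time_s: 4.25
tcp_pos: [0.4696, -0.0944, 0.0398]
orientation: [[-0.993, 0.12, -0.0], [0.12, 0.993, -0.0], [0.0, -0.0, -1.0]]
contact_force: [0.2, -2.0, 1.0]
opening: 0.006
grasp_force: 0.9
```

```bash
python3 - <<'E'
from h import *
print(bot.state()["tcp_pos"])
a=viewer.read_camera("wrist")["frame"];b=viewer.read_camera("scene")["frame"][130:310,100:310]
cv2.imwrite("pics/w2.png",np.hstack([cv2.resize(a,(400,300)),cv2.resize(b,(350,300))])[...,::-1])
E
```

```text
[ 0.46960524 -0.09436524  0.039768  ]
```

View pics/w2.png

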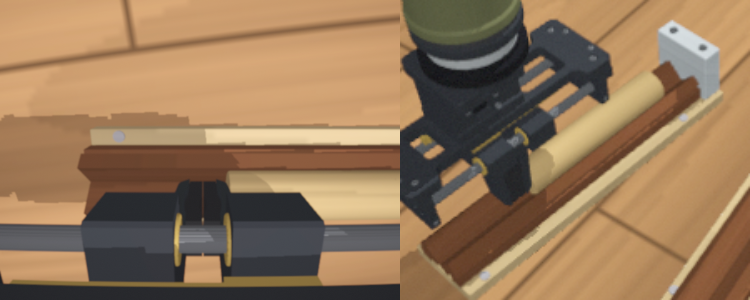

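In the picture (wrist view left, scene view right) the finger is against the dowel's near end at (228,180). The dowel sits in the groove with a gap left at the stop, around (690,75). I'll keep pushing.

Emit:
{"method": "move_arm", "body": {
  "linear": [
    [0.0005,0.004,0],
    [0.0005,0.004,0],
    [0.0005,0.004,0],
    [0.0005,0.004,0],
    [0.0005,0.004,0]
  ],
  "delta_rot": [
    [0,0,0],
    [0,0,0],
    [0,0,0],
    [0,0,0],
    [0,0,0]
  ],
  "claw": [0,0,0,0,0]
}}

```text
time_s: 4.85
tcp_pos: [0.4722, -0.0738, 0.0397]
orientation: [[-0.993, 0.119, -0.0], [0.119, 0.993, 0.0], [0.0, 0.0, -1.0]]
contact_force: [-0.3, -1.1, -0.6]
opening: 0.002
grasp_force: 0.4
```

Emit:
{"method": "move_arm", "body": {
  "linear": [
    [0.0003,0.002,0],
    [0.0002,0.002,0],
    [0.0002,0.002,0],
    [0.0002,0.002,0],
    [0,0,0]
  ],
  "delta_rot": [
    [0,0,0],
    [0,0,0],
    [0,0,0],
    [0,0,0],
    [0,0,0]
  ],
  "claw": [0,0,0,0,0]
}}

```text
time_s: 5.35
tcp_pos: [0.4732, -0.0659, 0.0397]
orientation: [[-0.993, 0.119, 0.0], [0.119, 0.993, 0.0], [-0.0, 0.0, -1.0]]
contact_force: [1.4, -0.4, 0.4]
opening: 0.003
grasp_force: 0.0
```

```bash
cat > g.py <<'E'
from h import *
s=bot.state();print(s["tcp_pos"],s["contact_force"])
P=pts(viewer.read_camera("scene"));o=np.array([.4636,-.1412]);a=np.array([.119,.993]);n=np.array([.993,-.119])
e=P[...,:2]-o;al=e@a;la=e@n;z=P[...,2]
d=(abs(la+.0)<.006)&(z>.05)&(z<.0585)&(al>.1)&(al<.24+.02);t=(abs(la)<.028)&(z>.061)&(al>.2)&(al<.3)
h=np.histogram(al[d],np.arange(.19,.262,.004));print(h[0],"stop from",np.percentile(al[t],[1,99]))
E
python3 g.py
```

```text
[ 0.47315757 -0.0659171   0.03974956] [ 1.37888225 -0.37769523  0.40735513]
[11 13 17 17 15 15 14 17 16 12 16 13  5  0  9 11  0] stop from [0.24929356 0.2694584 ]
```

Emit:
{"method": "move_arm", "body": {
  "linear": [
    [0.0002,0.0015,0],
    [0.0002,0.0015,0],
    [0.0002,0.0015,0],
    [0.0001,0.001,0],
    [0.0001,0.001,0]
  ],
  "delta_rot": [
    [0,0,0],
    [0,0,0],
    [0,0,0],
    [0,0,0],
    [0,0,0]
  ],
  "claw": [0,0,0,0,0]
}}

```text
time_s: 5.9
tcp_pos: [0.4739, -0.0597, 0.0397]
orientation: [[-0.993, 0.12, 0.0], [0.12, 0.993, 0.0], [-0.0, 0.0, -1.0]]
contact_force: [0.2, -0.8, -0.6]
opening: 0.005
grasp_force: 0.3
```

Emit:
{"method": "move_arm", "body": {
  "linear": [
    [0.0001,0.0007,0],
    [0.0001,0.0007,0],
    [0.0001,0.0007,0],
    [0.0001,0.0007,0],
    [0,0,0]
  ],
  "delta_rot": [
    [0,0,0],
    [0,0,0],
    [0,0,0],
    [0,0,0],
    [0,0,0]
  ],
  "claw": [0,0,0,0,0]
}}

```text
time_s: 6.4
tcp_pos: [0.4743, -0.0569, 0.0397]
orientation: [[-0.993, 0.119, -0.0], [0.119, 0.993, 0.0], [0.0, 0.0, -1.0]]
contact_force: [-0.2, -0.5, 0.5]
opening: 0.008
grasp_force: 0.1
```

Emit:
{"method": "move_arm", "body": {
  "linear": [
    [0.0001,0.0006,0],
    [0.0001,0.0006,0],
    [0.0001,0.0006,0],
    [0,0.0006,0],
    [0,0,0]
  ],
  "delta_rot": [
    [0,0,0],
    [0,0,0],
    [0,0,0],
    [0,0,0],
    [0,0,0]
  ],
  "claw": [0,0,0,0,0]
}}

```text
time_s: 6.9
tcp_pos: [0.4743, -0.0561, 0.0398]
orientation: [[-0.993, 0.121, -0.001], [0.121, 0.993, -0.002], [0.0, -0.002, -1.0]]
contact_force: [0.1, -6.2, -0.4]
opening: 0.008
grasp_force: 2.5
```

```bash
python3 g.py
```

```text
[ 0.47427115 -0.05613966  0.03976588] [ 0.07435749 -6.24820895 -0.41630034]
[16 14 13 11 17 14 12 18 14 17 14 15 12 14 11  7  0] stop from [0.24899249 0.26974064]
```

The force rose to 6 N, the finger stalled and the gap closed, so the dowel is on the stop. I'll back straight off, then lift.

Emit:
{"method": "move_arm", "body": {
  "linear": [
    [-0.0001,-0.001,0],
    [-0.0003,-0.003,0],
    [-0.001,-0.008,0],
    [-0.001,-0.01,0],
    [0,0,0]
  ],
  "delta_rot": [
    [0,0,0],
    [0,0,0],
    [0,0,0],
    [0,0,0],
    [0,0,0]
  ],
  "claw": [0,0,0,0,0]
}}

```text
time_s: 7.45
tcp_pos: [0.4718, -0.0786, 0.0398]
orientation: [[-0.992, 0.122, -0.0], [0.122, 0.992, -0.001], [0.0, -0.001, -1.0]]
contact_force: [-0.9, 0.0, -0.6]
opening: 0.006
grasp_force: 0.0
```

Emit:
{"method": "move_arm", "body": {
  "linear": [
    [0,0,0.02],
    [0,0,0.03],
    [0,-0.02,0.04],
    [0,-0.03,0.04],
    [0,0,0]
  ],
  "delta_rot": [
    [0,0,0],
    [0,0,0],
    [0,0,0],
    [0,0,0],
    [0,0,0]
  ],
  "claw": [0,0,0,0,0]
}}

```text
time_s: 7.95
tcp_pos: [0.4742, -0.1323, 0.1738]
orientation: [[-0.992, 0.128, 0.008], [0.128, 0.992, -0.004], [-0.009, -0.003, -1.0]]
contact_force: [0.1, -0.1, 0.5]
opening: 0.003
grasp_force: 0.0
```

```bash
python3 g.py; python3 - <<'E'
from h import *
b=viewer.read_camera("scene")["frame"][130:310,100:310];t=viewer.read_camera("top")["frame"][100:310,150:430]
cv2.imwrite("pics/e.png",np.hstack([cv2.resize(b,(350,300)),cv2.resize(t,(400,300))])[...,::-1])
E
```

```text
[ 0.47419927 -0.13225617  0.1738275 ] [ 0.12869044 -0.07793595  0.52400758]
[15 15 14 13 12 16 16 14 13 15 13 15 16 15 14  7  0] stop from [0.24922654 0.27076251]
```

View pics/e.png

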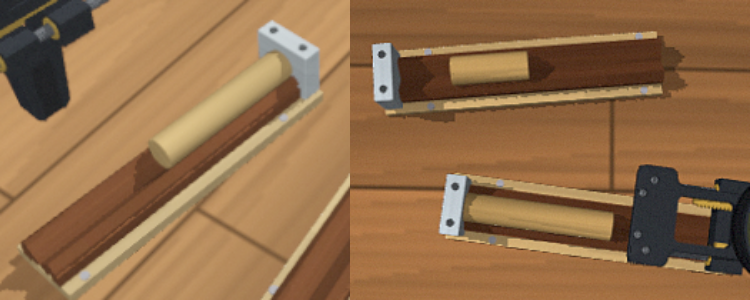

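The long dowel lies seated in its groove with its end against the stop, at (290,65) on the left and (467,210) on the right. The short dowel at (488,68) has not moved, and the gripper is clear.

```bash
python3 -c "
from cell import bot
print(bot.finish_job())"
```

```text
the job is handed in; nothing more can be done
None
```

The long dowel was slid along its groove until it touched the end stop and left lying there, the short dowel was not touched, and the job was handed in at about 8 s of the 32 s allowed.

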